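# Sort the specimens onto the cam-lift stand and hold it up at the label reader

### The arm

A 7-joint arm with a two-finger parallel gripper is mounted at the origin on the work surface. World frame = base frame: x ahead of the robot, y to its left, z up, the work surface at z = 0. Lengths are in m, angles in degrees, forces in N, time in s.
With the tool pointing down it reaches from about 0.425 to 0.95 m from the base axis. Payload 4.7 kg.
Tool frame: the origin (TCP) lies midway between the tips of the shut fingers; the grasp point (between the pads) lies grip_point_offset behind it (grip_point_offset is the distance from the TCP to the grasp point, in m); z points along the fingers, y is the line along which they close (so a half turn about z gives the same grasp; the last joint's range is limited). The gripper opens to 87 mm and grips with 3 to 60 N. Pads are 19 mm wide; open, the fingers measure 117 mm over their backs; the gripper's body (75 mm by 190 mm) begins 51 mm behind the grasp point.
Start: joints at [74.032, 26.849, -2.785, 87.806, 1.381, 65.374, -4.715], TCP at [0.167, -0.654, 0.223] pointing down, gripper open.
Joint ranges: [-148.3, 148.3], [-19.14, 114.17], [-79.39, 73.82], [5.75, 140.21], [-59.74, 239.74], [12.07, 113.84], [-152.46, 152.46]. Speed limits (degrees/s): [147.25, 147.25, 180, 180, 180, 180, 180].

### API

Orientations are given as [roll, pitch, yaw] about the fixed x, y, z axes, in that order (R = Rz(yaw) Ry(pitch) Rx(roll)).
In Python, from bench import observe, camera, calibration, finish_job, search_frame, cut_out, tip_of, grip_point_offset gives the robot as it stands.
- The arm moves only by the tool arm_command, never from a script. Its argument "rows" is one flat list of numbers, 7 for each row, row after row: the opening, from 0 (shut) to 1 (fully open), then the shift along the world's x, y, z in mm, then the turn, a rotation vector about the world's x, y, z in degrees. In form: [hand, dx, dy, dz, wx, wy, wz, hand, dx, dy, dz, wx, wy, wz, ...]. A call has 1 to 20 rows; each row shifts and turns the commanded pose from where the row before left it; what a row does not reach is not made up. A row lasts 1/10 s, in which the tool goes at most 50 mm and 8.59 degrees, less where a joint would pass 70% of its speed; a pose out of reach is approached as far as the arm can. A call is refused whole if a number of a shift passes 50 or a number of a turn 8.59, either way. A call with a gripper value outside its range is refused whole. The fingers move at their own pace and stop on an object; "squeeze" is the grip in N (left out, the last holds). Time passes only in rows, so rows that do not move let the fingers close. It gives the time, the measured TCP pose, the force, the opening and the grip force at its end, in the units of the state.
- observe(): the state, without advancing time (a new reading comes with each control period).
- camera(name): name is "scene" or "top" or "wrist"; returns the picture (384x512x3 uint8, red, green, blue); there is no depth.
- calibration(name): a dict with "vertical_fov" (degrees; the focal length in pixels is half the picture's height over the tangent of half this angle, whatever the lens; pixels are square), "cx", "cy" (the principal point, pixels), "rvec" (rotation vector, rad) and "tvec" (3), from world to camera coordinates, as OpenCV has them; the wrist camera has in their place "tool_from_camera" (4x4, takes a point from camera to tool coordinates, whose origin is the TCP and whose axes are the flange's). Camera axes: x right, y down, z forward; pixel columns grow to the right and rows downward; lengths in m; the calibration is good to about 2 mm. A picture is of the moment at which its call begins: read the wrist's pose just before it. calibration takes no time and is no camera call.
- finish_job(): hands the job in; it is judged then, once.
Trained networks look in the newest picture that a camera, given by its name, has taken for a name from the list of things; names that differ only in an ending like _2 or _b are one class to them, and where a whole thing is asked for, a point or a joint stands for the part that bears it (a point fixed in the world has none). Each returns a list of dicts, best first, with "score" (0 to 1); they miss things now and then, are a little off and sometimes report something else, mostly with a low value. They report only what shows in the picture. A call takes as long as a camera call. They do not tell look-alikes from the thing itself.
- search_frame(camera, label): "position" ([column, row] in pixels, amid what is visible of it).
- cut_out(camera, label): "mask" (384x512 bool, what is visible of it) and "position" ([column, row] in pixels, amid what is visible of it).
- tip_of(camera, label): "position" ([column, row] in pixels: a listed point, or the origin of a listed thing).
The state is a dict: "clock": time; "q": joint angles; "joint_velocities": joint speeds; "joint_efforts": joint torques, N m; "ee_pos": TCP position; "tcp_rot": TCP orientation; "ft_force": force on the tool from outside, world axes, zero at the start; "wrist_torque": the same for the moment, N m; "opening": finger opening in m; "finger_force": force on a finger pad.
Only numpy, scipy, OpenCV 4.12 (cv2) and the standard library are available. Lean on these libraries where they do the work, as an engineer would, in place of code of your own. Each camera call takes 0.05 s, during which the arm holds its last target. There are 200 camera calls.

### The job

Sort the specimens lying on the bench onto the lift stand: stand both specimen pots upright in the red tray and lay the slide mailer flat in the blue tray. Then take the cam lever by its red grip, turn it to the point where the stage is at its very highest (past that point it sinks again) and finish while still holding it there with the fingers, because the lever springs back if let go. Leave the drink bottle, the oil bottle and the marker where they are.

Things in the scene. Friction and masses are not known exactly. Their poses are not given: they have to be found in the camera images.
- lifter: Grey cam-lift stand fixed to the bench, yawed up to 0.2 rad. Origin: at bench height under the stage's middle; x level, away from the robot, y level towards the label reader, z up. Base plate 170 (x) by 250 (y) by 12 mm. The white label reader (80 by 38 mm, 130 mm high) stands at y = +153 to +191 mm; the cam lever is on the -y side.
- stage: Aluminium lifting plate of the stand, 150 (x) by 232 (y) mm, with a 5 mm rim that keeps the two trays in place. Origin: middle of its upper face, which is 79 mm above the bench when lowered. It only moves straight up, by at most 20 mm, when the lever is turned. Axes as the stand's.
- cam_angle (a joint): Lever angle, rad. 0 = rest: lever points along the stand's -x (to the robot), 10 degrees above level. It grows as the lever swings up and over to +x. At 1.40 the lever stands straight up and the stage is highest (20 mm up); further on, to the stop at 2.2, the stage sinks again. A spring and the stage's weight drive it back to 0: some 3 to 6 N at the grip.
- cam_lever: The whole lever: brass eccentric cam under the stage edge, dark steel arm and red grip, one rigid piece. Origin: on the turning axis at the cam, 45 mm above the bench. Its axes are the stand's when at rest; it turns about its y with cam_angle.
- cam_pivot (a point): The point on the lever's turning axis level with the middle of the red grip, 45 mm above the bench. The axis is level, along the stand's y. The grip's middle moves on a circle of radius 90 mm about this point in the stand's x-z plane. Fixed to the stand at x = +30, y = -180 mm.
- lever_grip (a point): Red round grip at the lever's end: rod of 16 mm diameter, 60 mm long, parallel to the stand's y. This point: middle of the rod, 61 mm above the bench at rest, 135 mm with the lever straight up. Fixed rigidly to the lever; the round rod can turn between the finger pads. A flat dark steel arm joins it at its end nearer the stage.
- red_tray: Red open tray for the pots, loose on the stage, 140 (x) by 108 (y) by 30 mm high outside, walls and floor 4 mm. Origin: centre of its underside; axes as the stand's. It is on either half of the stage, left or right, beside the blue one.
- blue_tray: Blue open tray for the slide mailer, same size and axes as the red one, on the other half of the stage.
- pot_a: Specimen pot: white round body 33 to 35 mm in diameter and 42 mm high, with a red screw cap 38 mm in diameter and 13 mm high on top; 55 mm high in all, about 35 g, standing on the bench. Origin: centre of its underside, z up.
- pot_b: Second specimen pot, the same as the first.
- mailer: Blue flat slide mailer (closed plastic case) with a paper label, 80 (x) by 32 (y) by 13 mm, about 30 g, lying flat on the bench. Origin: centre of its underside; x along its length.
- drink_bottle: Clear drink bottle with red cap and red label, 60 mm in diameter, 150 mm high. Origin: centre of its underside. Leave alone.
- oil_bottle: Small amber immersion-oil bottle with black cap, 28 mm in diameter, 58 mm high. Origin: centre of its underside. Leave alone.
- marker: White and blue marker pen lying flat, about 120 by 13 by 14 mm. Origin: on its underside near the middle. Leave alone.
Things that resemble listed ones, but are neither listed nor needed, are in the scene too. Several things have the shape of the blue_tray; the one meant has the colours described above. Of the things that look like the mailer, the larger one is meant.

How it is judged:
By the outcome, as a careful person would: the job done as asked, in the order asked, and still so for the second after the job is handed in, while the arm keeps its last pose, push and grip.
It also fails if it takes over 72 s, if anything falls off the work surface, if the arm or the gripper's body presses on something with over 40 N, if the wrist force passes 120 N, or if a joint passes its speed limit or range.

## Working session

There is one attempt and no reset: what is moved stays moved. The work goes in short steps, Python scripts to look and compute and a tool call to move; the robot and the scene stay as the last step left them, time stands still between calls to the robot, and variables do not carry over. Pictures are saved under pics/ and viewed, at most 10 in all, crops included, and the job is handed in when it is done.

Besides the shell and the picture viewer there is one more tool, called after "Emit:" by a JSON object that holds its "fn" and its "kwargs", one argument or row to a line. arm_command: Moves the arm, as the interface text tells. Its arguments: {"type":"object","properties":{"rows":{"type":"array"},"squeeze":{"type":"number"}},"required":["rows"]}

```bash
mkdir -p pics; ls
python3 - <<'E'
from bench import *
import cv2,numpy as np
print(observe()); print(grip_point_offset)
a=camera("scene");b=camera("top")
cv2.imwrite("pics/st.png",np.vstack([a,b])[:,:,::-1]) if 0 else None
cv2.imwrite("pics/scene.png",cv2.resize(a,(800,600))[:,:,::-1]);cv2.imwrite("pics/top.png",cv2.resize(b,(800,600))[:,:,::-1])
for c in("scene","top","wrist"):print(c,calibration(c))
for c in("scene","top"):
  for l in("pot_a","mailer","red_tray","blue_tray","lever_grip","stage","oil_bottle","marker","drink_bottle","lifter"):
    print(c,l,[(np.round(d["position"]).tolist(),round(d["score"],2)) for d in search_frame(c,l)][:4], [(np.round(d["position"]).tolist(),round(d["score"],2)) for d in tip_of(c,l)][:4])
E
```

```text
pics
{'clock': 0.0, 'q': array([74.03190905, 26.8980188 , -2.78408767, 87.87573559,  1.38014093,
       65.37509578, -4.71472366]), 'joint_velocities': array([-0.01028432, -0.07767639, -0.04797442,  0.07818681, -0.05416198,
       -0.02967734,  0.03484595]), 'joint_efforts': array([ 5.53321024e-05, -5.07970297e+01, -8.05331790e-02, -2.36158526e+01,
       -6.12604385e-02,  3.79160733e-02,  1.61290914e-04]), 'ee_pos': array([ 0.16672066, -0.65344639,  0.22147618]), 'tcp_rot': array([-1.79884740e+02,  3.79278764e-03,  1.43143487e+01]), 'ft_force': array([ 0.18770059, -0.0966607 , -0.7774281 ]), 'wrist_torque': array([-0.02999881,  0.06208091,  0.03873195]), 'finger_force': 0.0, 'opening': 0.08681088394017154}
0.0187
scene {'vertical_fov': 43.58725066368292, 'cx': 254.09847233745356, 'cy': 189.0768829027863, 'rvec': array([ 2.1027234 ,  1.19110267, -0.51596586]), 'tvec': array([-0.34494296, -0.2593803 ,  1.80671929])}
top {'vertical_fov': 43.77310799196654, 'cx': 255.20227863817794, 'cy': 188.50171492369782, 'rvec': array([ 2.13548843, -2.17731497,  0.17346478]), 'tvec': array([0.046720
[... 1711 characters left out ...]
45.0], 0.69)] [([241.0, 179.0], 0.69), ([220.0, 183.0], 0.56)]
top blue_tray [([150.0, 105.0], 0.8), ([221.0, 188.0], 0.69), ([179.0, 185.0], 0.64), ([159.0, 272.0], 0.64)] [([160.0, 272.0], 0.97), ([177.0, 187.0], 0.86), ([154.0, 105.0], 0.57)]
top lever_grip [([394.0, 126.0], 0.6), ([256.0, 205.0], 0.56), ([154.0, 194.0], 0.34)] [([270.0, 210.0], 0.88), ([352.0, 237.0], 0.16)]
top stage [] []
top oil_bottle [([393.0, 125.0], 0.57)] [([391.0, 127.0], 0.51)]
top marker [([285.0, 247.0], 0.46), ([103.0, 223.0], 0.41)] [([284.0, 248.0], 0.46), ([222.0, 185.0], 0.18)]
top drink_bottle [([258.0, 206.0], 0.73), ([102.0, 224.0], 0.7)] [([107.0, 226.0], 0.95)]
top lifter [([156.0, 197.0], 0.56)] []
```

View pics/scene.png

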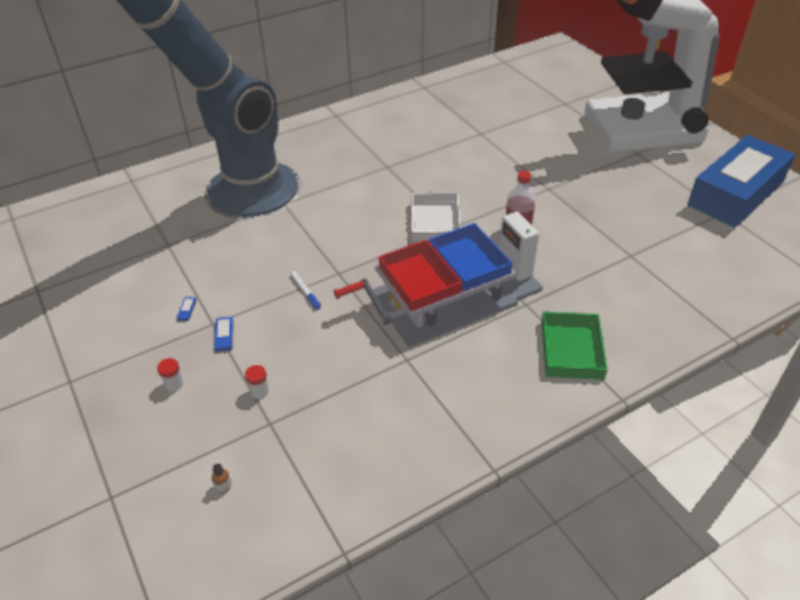

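View pics/top.png

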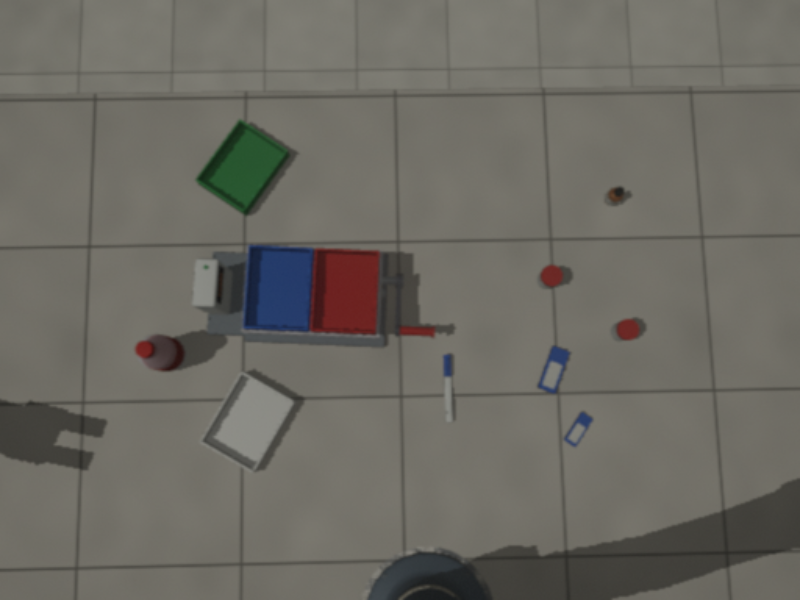

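The scene shows red caps at about (108,235) and (164,239), the larger mailer at (143,213), the red tray near the lever and the blue tray near the reader. In the top view the pots are at (353,177) and (401,211), the mailer at (354,237), the trays at (221,187) red and (179,185) blue, and the grip at (267,212). The green and white trays and the small mailer are decoys.

```bash
cat > h.py <<'E'
from bench import *
import cv2,numpy as np
from scipy.spatial.transform import Rotation as R
def cam(name,st=None):
    c=calibration(name); f=192/np.tan(np.radians(c["vertical_fov"]/2))
    K=np.array([[f,0,c["cx"]],[0,f,c["cy"]],[0,0,1]])
    if name=="wrist":
        T=np.eye(4);T[:3,:3]=R.from_euler("xyz",st["tcp_rot"],degrees=True).as_matrix();T[:3,3]=st["ee_pos"]
        W=T@c["tool_from_camera"]; Rc=W[:3,:3].T; t=-Rc@W[:3,3]
    else: Rc=cv2.Rodrigues(c["rvec"])[0];t=c["tvec"]
    return K,Rc,t
def plane(C,px,z):
    K,Rc,t=C;o=-Rc.T@t;d=Rc.T@np.linalg.inv(K)@np.array([px[0],px[1],1.]);return o+d*(z-o[2])/d[2]
def tri(C1,p1,C2,p2):
    P=[C[0]@np.c_[C[1],C[2]] for C in(C1,C2)]
    X=cv2.triangulatePoints(P[0],P[1],np.float64(p1).reshape(2,1),np.float64(p2).reshape(2,1))[:,0];return X[:3]/X[3]
def proj(C,X):
    p=C[0]@(C[1]@np.asarray(X)+C[2]);return p[:2]/p[2]
def blobs(img,col,amin=15):
    h=cv2.cvtColor(img,cv2.COLOR_RGB2HSV);H,S,V=cv2.split(h)
    m={"red":((H<8)|(H>172))&(S>150)&(V>70),"blue":(H>105)&(H<128)&(S>130)&(V>60)}[col]
    n,l,s,c=cv2.connectedComponentsWithStats(m.astype(np.uint8))
    return [(c[i].round(1).tolist(),int(s[i,4]),cv2.minAreaRect(np.argwhere(l==i)[:,::-1].astype(np.float32))) for i in range(1,n) if s[i,4]>=amin]
E
python3 - <<'E'
from h import *
for n in("scene","top"):
  im=camera(n)
  for c in("red","blue"):
    for b in blobs(im,c):print(n,c,b[0],b[1],np.round(b[2][1],1),round(b[2][2],1),cv2.boxPoints(b[2]).round(1).tolist() if b[1]>80 else "")
E
```

```text
scene red [373.7, 14.3] 1979 [34. 81.] 90.0 [[332.0, 0.0], [413.0, 0.0], [413.0, 34.0], [332.0, 34.0]]
scene red [467.0, 18.9] 839 [48. 33.] 90.0 [[450.0, 0.0], [483.0, 0.0], [483.0, 48.0], [450.0, 48.0]]
scene red [427.7, 27.3] 103 [ 9.8 15. ] 21.8 [[420.70001220703125, 31.700000762939453], [426.29998779296875, 17.700000762939453], [435.3999938964844, 21.399999618530273], [429.8999938964844, 35.29999923706055]]
scene red [335.1, 111.8] 29 [4. 6.] 90.0 
scene red [269.8, 178.0] 1021 [45.3 36.1] 57.7 [[242.10000610351562, 164.60000610351562], [272.6000061035156, 145.1999969482422], [296.8999938964844, 183.5], [266.3999938964844, 202.89999389648438]]
scene red [223.5, 184.2] 62 [ 3.2 18.7] 71.6 
scene red [106.9, 234.4] 104 [ 9. 12.] 90.0 [[101.0, 230.0], [113.0, 230.0], [113.0, 239.0], [101.0, 239.0]]
scene red [163.1, 238.7] 106 [ 9. 12.] 90.0 [[157.0, 234.0], [169.0, 234.0], [169.0, 243.0], [157.0, 243.0]]
scene blue [477.3, 107.8] 868 [31.4 54.8] 48.4 [[446.29998779296875, 113.19999694824219], [487.20001220703125, 76.80000305175781], [508.1000061035156, 100.19999694824219], [467.10
[... 767 characters left out ...]
, 216.0], [396.0, 216.0]]
top red [265.9, 211.4] 88 [20.2  4.2] 3.0 [[255.8000030517578, 212.89999389648438], [256.1000061035156, 208.6999969482422], [276.20001220703125, 209.8000030517578], [276.0, 214.0]]
top red [92.2, 223.1] 80 [9.2 9.2] 45.0 
top blue [178.4, 184.2] 2040 [40.8 52.8] 3.6 [[155.60000610351562, 209.1999969482422], [158.89999389648438, 156.5], [199.60000610351562, 159.0], [196.3000030517578, 211.6999969482422]]
top blue [357.2, 227.2] 85 [10.1  8.9] 18.4 [[351.0, 230.0], [353.79998779296875, 221.60000610351562], [363.3999938964844, 224.8000030517578], [360.6000061035156, 233.1999969482422]]
top blue [285.9, 233.9] 32 [11.  2.] 90.0 
top blue [373.4, 268.3] 39 [7.2 5.4] 26.6
```

Run:
```python
from h import *
S,T=cam("scene"),cam("top")
f=lambda n,a,b:print(n,(tri(S,a,T,b)*1000).round(1))
f("potNear",(106.9,234.4),(401.5,210.5)); f("potFar",(163.1,238.7),(352.7,176.1)); f("grip",(223.5,184.2),(265.9,211.4))
f("redtray",(269.8,178),(221.5,186.3));f("bluetray",(301.9,165.1),(178.4,184.2));f("mail?",(142.6,212.5),(354,236.5));f("reader?",(334,132),(131,182))
print("tray corners z~.109 (top), red/blue")
for p in [(198.5,211.2),(200.9,159),(241.8,160.9),(239.5,213),(155.6,209.2),(158.9,156.5)]:print((plane(T,p,.109)*1000).round(0))
for p in[(256,211),(276.2,211.9)]:print("grip end",(plane(T,p,.061)*1000).round(0))
for p in [(347,250),(352,222.5),(363.5,225),(357,251.5)]:print("mailer corner",(plane(T,p,.013)*1000).round(0))
for p in [(284,226),(289,269)]:print("marker",(plane(T,p,.014)*1000).round(0))
print("oil",(plane(T,(393,125),.05)*1000).round(0),"small",(plane(T,(370,274),.01)*1000).round(0))
```

```text
potNear [ 481.5 -361.3   51.6]
potFar [ 578.7 -232.3   52.2]
grip [484.9   8.3  62.6]
redtray [553.4 128.4  83.9]
bluetray [560.2 241.4  88.1]
mail? [ 415.3 -237.4    9.7]
reader? [557.9 350.9 168.8]
tray corners z~.109 (top), red/blue
[485. 185. 109.]
[622. 178. 109.]
[615.  71. 109.]
[478.  79. 109.]
[492. 295. 109.]
[631. 288. 109.]
grip end [487.  36.  61.]
grip end [484. -19.  61.]
mailer corner [ 379. -215.   13.]
mailer corner [ 454. -232.   13.]
mailer corner [ 447. -264.   13.]
mailer corner [ 374. -242.   13.]
marker [448. -42.  14.]
marker [330. -53.  14.]
oil [ 722. -353.   50.] small [ 312. -276.   10.]
```

Emit:
{"fn": "arm_command", "kwargs": {
  "rows": [1, 28, 32, 0, 0, 0, -3, 1, 28, 32, 0, 0, 0, -3, 1, 28, 32, 0, 0, 0, -3, 1, 28, 32, 0, 0, 0, -3, 1, 28, 32, 0, 0, 0, -3, 1, 28, 32, 0, 0, 0, -3, 1, 28, 32, 0, 0, 0, -3, 1, 28, 32, 0, 0, 0, -3, 1, 28, 32, 0, 0, 0, -4, 1, 0, 0, 0, 0, 0, 0, 1, 0, 0, 0, 0, 0, 0],
  "squeeze": 15
}}

```text
clock: 3.3
ee_pos: [0.4197, -0.3652, 0.2228]
tcp_rot: [180.0, -0.0, -13.5]
ft_force: [-0.9, -0.4, -0.4]
opening: 0.0873
finger_force: 0.0
```

```bash
cat > w.py <<'E'
from h import *
import sys,pickle
s=observe();im=camera("wrist");n=sys.argv[1]
pickle.dump((s["ee_pos"],s["tcp_rot"]),open(n+".pkl","wb"))
cv2.imwrite("pics/%s.png"%n,im[:,:,::-1])
print(s["clock"],(s["ee_pos"]*1000).round(1),s["tcp_rot"].round(2))
C=cam("wrist",s)
for c in("red","blue"):
  for b in blobs(im,c,150):print(c,b[0],b[1],np.round(b[2][1],1),round(b[2][2],1))
for l in sys.argv[2:]:
  for d in cut_out("wrist",l)[:4]:
    r=cv2.minAreaRect(np.argwhere(d["mask"])[:,::-1].astype(np.float32));print(l,round(d["score"],2),np.round(d["position"],1),np.round(r[0],1),np.round(r[1],1),round(r[2],1),int(d["mask"].sum()))
E
python3 w.py w1 mailer pot_a
```

```text
3.3 [ 419.7 -365.2  222.8] [ 1.7998e+02 -2.0000e-02 -1.3500e+01]
red [75.4, 43.9] 1489 [42. 43.] 90.0
red [234.0, 114.6] 1104 [37. 36.] 90.0
blue [149.4, 184.3] 931 [27.3 65.3] 4.6
blue [209.8, 250.1] 204 [12. 20.] 90.0
mailer 0.93 [148.2 190.2] [149.2 192.1] [30.5 67.5] 3.9 1919
mailer 0.63 [206.2 250.1] [210.5 247.5] [13. 21.] 90.0 239
pot_a 0.85 [80.1 45.9] [83.2 46.9] [63.8 41.5] 20.6 2089
pot_a 0.61 [231.6 115.3] [234.5 115. ] [38.9 38.9] 45.0 1222
```

Emit:
{"fn": "arm_command", "kwargs": {
  "rows": [1, 27, 32, 0, 0, 0, 0, 1, 27, 32, 0, 0, 0, 0, 1, 16, 21, 0, 0, 0, 0, 1, 0, 0, 0, 0, 0, 0, 1, 0, 0, 0, 0, 0, 0]
}}

```text
clock: 3.95
ee_pos: [0.4882, -0.2822, 0.2224]
tcp_rot: [180.0, 0.0, -13.8]
ft_force: [-0.3, -0.6, -0.0]
opening: 0.0869
finger_force: 0.0
```

```bash
python3 w.py w2 mailer pot_a
```

```text
3.95 [ 488.2 -282.2  222.4] [ 1.7995e+02  3.0000e-02 -1.3750e+01]
red [180.4, 96.5] 1182 [38. 38.] 90.0
red [329.0, 161.5] 1040 [35. 36.] 90.0
blue [233.1, 218.6] 752 [25.9 56.3] 8.1
blue [280.7, 296.1] 235 [17.6 36.7] 24.4
mailer 0.86 [232.  226.1] [232.2 227. ] [27.3 58.2] 7.8 1522
mailer 0.71 [275.3 300.4] [279.  300.5] [19.2 35.8] 26.6 600
pot_a 0.69 [324.4 160. ] [326.5 159. ] [43.1 36.1] 45.0 1257
pot_a 0.56 [179.4  96.3] [182.5  96. ] [38. 43.] 90.0 1322
```

View pics/w2.png

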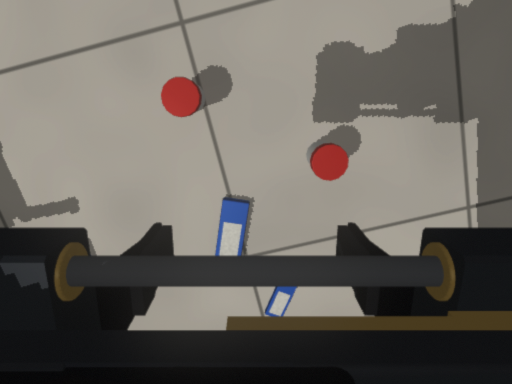

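The wrist picture shows caps at (180,97) and (329,161), and the mailer at about (235,228), its lower end hidden by the gripper bar. The mailer is whole in view w1.

Run:
```python
from h import *
import pickle
C=[cam("wrist",dict(zip(("ee_pos","tcp_rot"),pickle.load(open(n+".pkl","rb"))))) for n in("w1","w2")]
T=cam("top")
print("far",(tri(C[0],(75.4,43.9),C[1],(180.4,96.5))*1000).round(1),[(plane(c,p,.055)*1000).round(1) for c,p in zip(C,[(75.4,43.9),(180.4,96.5)])])
print("near",(tri(C[0],(234,114.6),C[1],(329,161.5))*1000).round(1),[(plane(c,p,.055)*1000).round(1) for c,p in zip(C,[(234,114.6),(329,161.5)])])
im=cv2.imread("pics/w1.png")[:,:,::-1].copy()
h=cv2.cvtColor(im,cv2.COLOR_RGB2HSV);m=((h[:,:,0]>105)&(h[:,:,0]<128)&(h[:,:,1]>130)&(h[:,:,2]>60)).astype(np.uint8);m[:,190:]=0;m[:140]=0;m[240:]=0
p=np.argwhere(m)[:,::-1].astype(np.float32);b=cv2.boxPoints(cv2.minAreaRect(p));print(b.round(1).tolist())
Q=np.array([plane(C[0],x,.013)[:2]*1000 for x in b]);print(Q.round(1).tolist())
W=np.array([plane(C[0],x,.013)[:2]*1000 for x in p]).astype(np.float32);r=cv2.minAreaRect(W);print(r, "triz",(tri(C[0],b.mean(0),T,(354,236.5))*1000).round(1))
print(cv2.boxPoints(r).round(1).tolist())
cv2.imwrite("pics/w1c.png",cv2.resize(im[130:260,80:280],(800,520),interpolation=cv2.INTER_CUBIC)[:,:,::-1])
```

```text
far [ 579.7 -231.5   49.1] [array([ 578.2, -234.2,   55. ]), array([ 579.2, -232.6,   55. ])]
near [ 482.1 -360.7   51.2] [array([ 482.2, -361. ,   55. ]), array([ 483., -360.,   55.])]
[[-0.4000000059604645, 160.89999389648438], [164.0, 159.8000030517578], [164.39999389648438, 225.89999389648438], [0.0, 227.0]]
[[493.9, -85.2], [451.3, -268.0], [374.3, -244.1], [419.3, -50.9]]
((435.3194580078125, -159.24827575683594), (203.7173309326172, 80.37451171875), 76.9004135131836) triz [ 423.9 -214.9   97.5]
[[373.1000061035156, -249.3000030517578], [451.3999938964844, -267.6000061035156], [497.5, -69.0999984741211], [419.29998779296875, -50.900001525878906]]
```

View pics/w1c.png

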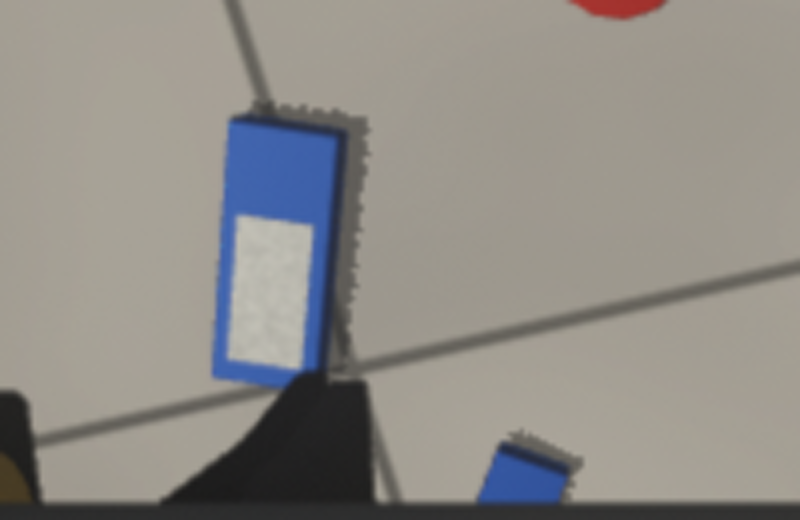

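The crop shows the mailer's top-face corners at w1 pixels (138,159), (165,162.5), (133,224) and (160,227).

Emit:
{"fn": "arm_command", "kwargs": {
  "rows": [1, -3, -39, -20, 0, 0, 0, 1, -3, -40, -20, 0, 0, 0, 1, 0, 0, -40, 0, 0, 0, 1, 0, 0, -40, 0, 0, 0, 1, 0, 0, -40, 0, 0, 0, 1, 0, 0, -34, 0, 0, 0, 1, 0, 0, 0, 0, 0, 0, 0, 0, 0, 0, 0, 0, 0, 0, 0, 0, 0, 0, 0, 0, 0, 0, 0, 0, 0, 0, 0, 0, 0, 0, 0, 0, 0, 0, 0, 0, 0, 0, 0, 0, 0, 0, 0, 0, 0, 0, 0, 0],
  "squeeze": 15
}}

```text
clock: 5.4
ee_pos: [0.4831, -0.3602, 0.0291]
tcp_rot: [180.0, -0.0, -13.7]
ft_force: [-0.1, 0.8, -0.0]
opening: 0.0472
finger_force: 0.0
```

Run:
```python
from h import *
import pickle
C=cam("wrist",dict(zip(("ee_pos","tcp_rot"),pickle.load(open("w1.pkl","rb")))))
Q=np.array([plane(C,p,.013)[:2]*1000 for p in [(138,159.2),(165,162.5),(160,227),(133.2,224.2)]]);print(Q.round(1).tolist(),Q.mean(0),np.linalg.norm(Q-np.roll(Q,1,0),axis=1))
v=(Q[0]+Q[1]-Q[2]-Q[3]);print(np.degrees(np.arctan2(v[1],v[0])))
T=cam("top");print(proj(T,[*(Q.mean(0)/1000),.013]))
```

```text
[[458.9, -239.4], [448.0, -268.2], [374.2, -238.5], [385.2, -208.2]] [ 416.57434576 -238.58795373] [80.00923604 30.73698262 79.5762     32.16552544]
-22.4346526866369
[354.86727824 236.03319719]
```

Emit:
{"fn": "arm_command", "kwargs": {
  "rows": [0, 0, 0, 0, 0, 0, 0, 0, 0, 0, 0, 0, 0, 0, 0, 0, 0, 0, 0, 0, 0, 0, 0, 0, 0, 0, 0, 0, 0, 0, 0, 0, 0, 0, 0, 0, 0, 0, 20, 0, 0, 0, 0, 0, 0, 40, 0, 0, 0, 0, 0, 0, 45, 0, 0, 0, 0, 0, 0, 45, 0, 0, 0, 0, 0, 0, 0, 0, 0, 0]
}}

```text
clock: 6.4
ee_pos: [0.4865, -0.3624, 0.1854]
tcp_rot: [179.7, -0.7, -13.7]
ft_force: [0.3, -0.5, -1.0]
opening: 0.0372
finger_force: 15.0
```

Emit:
{"fn": "arm_command", "kwargs": {
  "rows": [0, 2, 42, 5, 0, 0, 1, 0, 2, 42, 5, 0, 0, 1, 0, 2, 42, 5, 0, 0, 1, 0, 2, 42, 5, 0, 0, 1, 0, 2, 42, 5, 0, 0, 1, 0, 2, 42, 5, 0, 0, 1, 0, 2, 42, 5, 0, 0, 1, 0, 2, 42, 5, 0, 0, 1, 0, 2, 42, 5, 0, 0, 1, 0, 2, 42, 5, 0, 0, 1, 0, 0, 20, 0, 0, 0, 0, 0, 0, 0, 0, 0, 0, 0, 0, 0, 0, 0, 0, 0, 0]
}}

```text
clock: 7.7
ee_pos: [0.5025, 0.0793, 0.2278]
tcp_rot: [179.9, 0.1, -3.7]
ft_force: [-0.1, -0.7, -0.3]
opening: 0.0376
finger_force: 15.0
```

```bash
python3 w.py w3 red_tray blue_tray
```

```text
7.7 [502.5  79.3 227.8] [ 1.7994e+02  8.0000e-02 -3.6700e+00]
red [190.9, 125.9] 20963 [166.4 134.9] 89.5
red [326.3, 187.0] 782 [17. 58.] 90.0
red [254.3, 240.4] 1982 [33. 77.] 90.0
red [254.3, 292.5] 647 [61. 14.] 0.0
blue [64.0, 129.8] 20742 [134. 166.] 0.0
blue [500.3, 224.8] 559 [58. 26.] 90.0
blue [359.9, 215.5] 261 [23. 11.] 90.0
red_tray 0.84 [192.5 126.9] [188. 129.] [168. 136.] 90.0 21213
red_tray 0.37 [258.2  94.6] [165.1  64.8] [304.4 136.1] 31.0 1605
blue_tray 0.7 [ 66.8 131.9] [ 68. 129.] [136. 168.] 0.0 21117
blue_tray 0.49 [ 42.2 321.3] [ 36.5 319.5] [19. 13.] 90.0 185
```

View pics/w3.png

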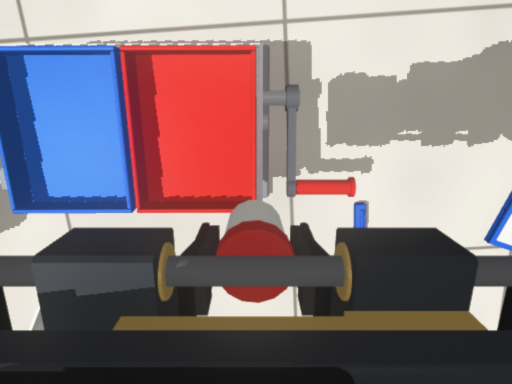

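The picture shows the red tray's rim corners at about (122,47), (257,46), (255,211), (136,212), the blue tray's at (0,50), (120,47), (133,212), (15,213), and the red grip centred at (326,187). The pot is held upright.

Run:
```python
from h import *
import pickle
C=cam("wrist",dict(zip(("ee_pos","tcp_rot"),pickle.load(open("w3.pkl","rb")))));T=cam("top")
for n,c,z in(("red",[(122,47),(257,46),(255.5,211.5),(136,212.5)],.109),("blue",[(-1,50),(119.5,47),(133,212),(15,213)],.109)):
  Q=np.array([plane(C,p,z)[:2]*1000 for p in c]);print(n,Q.round(1).tolist(),Q.mean(0).round(1),np.linalg.norm(Q-np.roll(Q,1,0),axis=1).round(1))
  v=(Q[0]+Q[1]-Q[2]-Q[3]);print(np.degrees(np.arctan2(v[1],v[0])))
print("rim corner tri",[(tri(C,a,T,b)*1000).round(1) for a,b in(((122,47),(200.9,158.7)),((257,46),(242,160.5)),((255.5,211.5),(239.7,213.2)),((136,212.5),(198.5,211.5)))])
print("grip tri",(tri(C,(326.3,187),T,(265.9,211.4))*1000).round(1),[(plane(C,p,.063)*1000).round(1) for p in((297,187),(355,187),(326.3,187))])
print(0)
```

```text
red [[622.0, 175.0], [615.9, 68.7], [478.6, 78.6], [484.6, 185.9]] [550.3 127.1] [137.8 106.5 137.6 107.5]
-4.329694343988305
blue [[626.0, 272.4], [622.1, 177.0], [485.3, 188.5], [491.2, 294.6]] [556.1 233.1] [136.7  95.5 137.3 106.2]
-7.0891722566823425
rim corner tri [array([624.7, 179.3,  97.4]), array([613.3,  70. , 124.2]), array([477.8,  78.8, 106.5]), array([484.2, 185.4, 109. ])]
grip tri [485.2   8.3  68. ] [array([486.7,  35.2,  63. ]), array([482.8, -24.1,  63. ]), array([484.7,   5.3,  63. ])]
0
```

Emit:
{"fn": "arm_command", "kwargs": {
  "rows": [0, 40, 23, 0, 0, 0, 0, 0, 40, 23, 0, 0, 0, 0, 0, 0, 0, -30, 0, 0, 0, 0, 0, 0, -30, 0, 0, 0, 0, 0, 0, -30, 0, 0, 0, 0, 0, 0, -18, 0, 0, 0, 0, 0, 0, 0, 0, 0, 0, 0, 0, 0, 0, 0, 0, 0]
}}

```text
clock: 8.65
ee_pos: [0.5834, 0.1249, 0.1208]
tcp_rot: [180.0, -0.0, -3.8]
ft_force: [0.1, -0.1, 0.2]
opening: 0.0375
finger_force: 15.0
```

Emit:
{"fn": "arm_command", "kwargs": {
  "rows": [0, 0, 0, -4, 0, 0, 0, 0, 0, 0, -3, 0, 0, 0, 0, 0, 0, 0, 0, 0, 0, 0, 0, 0, 0, 0, 0, 0]
}}

```text
clock: 9.05
ee_pos: [0.5831, 0.126, 0.114]
tcp_rot: [-180.0, -0.0, -3.7]
ft_force: [0.5, 0.2, -0.3]
opening: 0.0368
finger_force: 15.0
```

Emit:
{"fn": "arm_command", "kwargs": {
  "rows": [0, 0, 0, -2, 0, 0, 0, 0, 0, 0, 0, 0, 0, 0, 1, 0, 0, 0, 0, 0, 0, 1, 0, 0, 0, 0, 0, 0, 1, 0, 0, 0, 0, 0, 0, 1, 0, 0, 0, 0, 0, 0, 1, 0, 0, 20, 0, 0, 0, 1, 0, 0, 35, 0, 0, 0, 1, 0, 0, 35, 0, 0, 0, 1, 0, -45, 0, 0, 0, 0, 1, 0, -45, 0, 0, 0, 0, 1, 0, -45, 0, 0, 0, 0, 1, 0, -45, 0, 0, 0, 0, 1, 0, -45, 0, 0, 0, 0, 1, -1, -45, 0, 0, 0, 0, 1, -1, -45, 0, 0, 0, 0, 1, -1, -43, 0, 0, 0, 0, 1, 0, 0, 0, 0, 0, 0]
}}

```text
clock: 10.85
ee_pos: [0.5779, -0.2412, 0.2011]
tcp_rot: [179.7, 0.1, -4.4]
ft_force: [0.0, 0.7, -0.0]
opening: 0.0871
finger_force: 0.0
```

```bash
python3 w.py w4 pot_a
python3 - <<'E'
from h import *
import pickle
C=cam("wrist",dict(zip(("ee_pos","tcp_rot"),pickle.load(open("w4.pkl","rb")))))
for b in blobs(cv2.imread("pics/w4.png")[:,:,::-1].copy(),"red",150):print((plane(C,b[0],.055)*1000).round(1))
im=camera("top");print([b[:2] for b in blobs(im,"red")]);cv2.imwrite("pics/t2.png",cv2.resize(im[120:300,100:420],(800,450))[:,:,::-1])
E
```

```text
10.85 [ 577.9 -241.2  201.1] [ 1.7973e+02  5.0000e-02 -4.3700e+00]
red [242.8, 177.5] 1120 [37. 37.] 90.0
blue [260.0, 296.1] 340 [26.2 39.6] 20.0
pot_a 0.74 [244.6 177. ] [243.5 176. ] [37.5 40.3] 45.0 1243
[ 580.1 -232.1   55. ]
[([220.6, 186.3], 2024), ([353.0, 177.6], 86), ([265.9, 211.4], 85), ([92.4, 223.1], 81)]
```

View pics/t2.png

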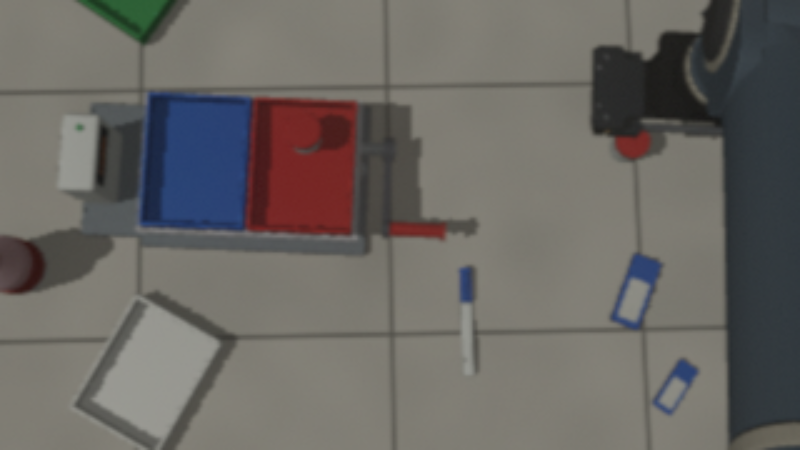

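The crop shows pot 1 standing in the far half of the red tray; mailer, marker and decoys unmoved. Next the second pot, below the gripper now.

Emit:
{"fn": "arm_command", "kwargs": {
  "rows": [1, 0, 0, -20, 0, 0, 0, 1, 0, 0, -40, 0, 0, 0, 1, 0, 0, -40, 0, 0, 0, 1, 0, 0, -40, 0, 0, 0, 1, 0, 0, -34, 0, 0, 0, 1, 0, 0, 0, 0, 0, 0, 0, 0, 0, 0, 0, 0, 0, 0, 0, 0, 0, 0, 0, 0, 0, 0, 0, 0, 0, 0, 0, 0, 0, 0, 0, 0, 0, 0, 0, 0, 0, 0, 0, 0, 0, 0, 0, 0, 0, 0, 0, 0, 0, 0, 0, 0, 0, 0, 0, 0, 0, 0, 0, 0, 0, 0]
}}

```text
clock: 12.4
ee_pos: [0.58, -0.2321, 0.0277]
tcp_rot: [180.0, -0.0, -3.7]
ft_force: [0.0, -0.4, 0.8]
opening: 0.0373
finger_force: 15.0
```

Emit:
{"fn": "arm_command", "kwargs": {
  "rows": [0, 0, 0, 20, 0, 0, 0, 0, 0, 0, 40, 0, 0, 0, 0, 0, 0, 40, 0, 0, 0, 0, 0, 0, 40, 0, 0, 0, 0, -8, 40, 32, 0, 0, 0, 0, -8, 46, 0, 0, 0, 0, 0, -8, 46, 0, 0, 0, 0, 0, -8, 46, 0, 0, 0, 0, 0, -8, 46, 0, 0, 0, 0, 0, -8, 46, 0, 0, 0, 0, 0, -8, 46, 0, 0, 0, 0, 0, -6, 45, 0, 0, 0, 0, 0, 0, 0, 0, 0, 0, 0, 0, 0, 0, 0, 0, 0, 0, 0, 0, 0, -35, 0, 0, 0, 0, 0, 0, -35, 0, 0, 0, 0, 0, 0, 0, 0, 0, 0]
}}

```text
clock: 14.1
ee_pos: [0.5151, 0.1241, 0.1243]
tcp_rot: [179.8, 0.5, -3.9]
ft_force: [-0.8, 0.3, -0.6]
opening: 0.0368
finger_force: 15.0
```

Emit:
{"fn": "arm_command", "kwargs": {
  "rows": [0, 2, 3, -3, 0, 0, 0, 0, 0, 0, -3, 0, 0, 0, 0, 0, 0, 0, 0, 0, 0, 0, 0, 0, 0, 0, 0, 0]
}}

```text
clock: 14.5
ee_pos: [0.5209, 0.1306, 0.1235]
tcp_rot: [-180.0, -0.1, -3.7]
ft_force: [0.0, -0.1, -0.7]
opening: 0.0372
finger_force: 15.0
```

Emit:
{"fn": "arm_command", "kwargs": {
  "rows": [0, 0, 0, -8, 0, 0, 0, 0, 0, 0, -3, 0, 0, 0, 0, 0, 0, 0, 0, 0, 0, 0, 0, 0, 0, 0, 0, 0, 1, 0, 0, 0, 0, 0, 0, 1, 0, 0, 0, 0, 0, 0, 1, 0, 0, 0, 0, 0, 0, 1, 0, 0, 0, 0, 0, 0, 1, 0, 0, 20, 0, 0, 0, 1, 0, 0, 35, 0, 0, 0, 1, 0, 0, 35, 0, 0, 0]
}}

```text
clock: 15.6
ee_pos: [0.5197, 0.1304, 0.202]
tcp_rot: [180.0, 0.1, -3.7]
ft_force: [0.3, 0.3, -0.5]
opening: 0.0831
finger_force: 0.0
```

Emit:
{"fn": "arm_command", "kwargs": {
  "rows": [1, -8, -41, 0, 0, 0, -2, 1, -12, -41, 0, 0, 0, -2, 1, -12, -41, 0, 0, 0, -2, 1, -12, -41, 0, 0, 0, -2, 1, -12, -41, 0, 0, 0, -2, 1, -12, -41, 0, 0, 0, -2, 1, -12, -41, 0, 0, 0, -2, 1, -12, -41, 0, 0, 0, -2, 1, -12, -41, 0, 0, 0, -2, 1, 0, 0, 0, 0, 0, 0, 1, 0, 0, 0, 0, 0, 0]
}}

```text
clock: 16.7
ee_pos: [0.4159, -0.2391, 0.2014]
tcp_rot: [-180.0, -0.0, -21.8]
ft_force: [0.2, 0.3, 1.0]
opening: 0.0872
finger_force: 0.0
```

```bash
python3 w.py w5
python3 - <<'E'
from h import *
im=camera("scene");cv2.imwrite("pics/s2.png",cv2.resize(im[100:260,90:350],(800,492),interpolation=cv2.INTER_CUBIC)[:,:,::-1])
E
```

```text
16.7 [ 415.9 -239.1  201.4] [-179.99   -0.    -21.81]
red [6.6, 203.8] 231 [20.6 19.7] 63.4
blue [251.8, 161.0] 1126 [71. 28.] 90.0
blue [94.1, 222.3] 369 [33.6 11.8] 59.0
blue [318.6, 229.6] 441 [20.1 42.6] 16.9
```

View pics/s2.png

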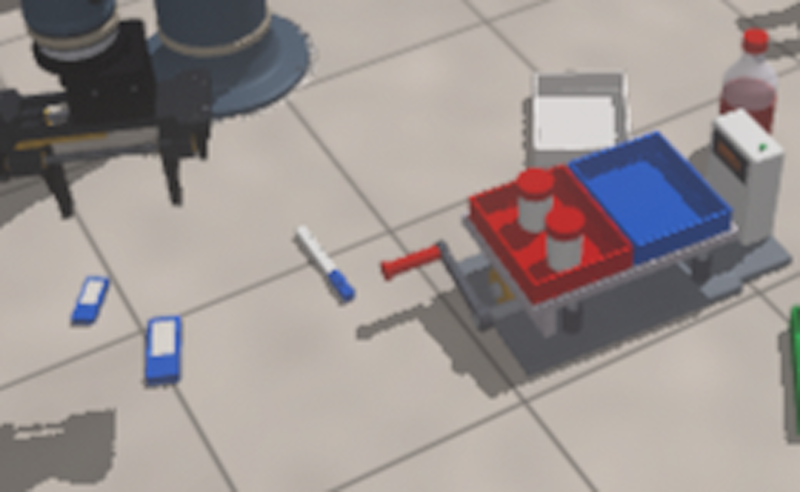

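Both pots stand upright in the red tray, at crop (535,200) and (565,238). The mailer lies under the gripper, aligned with it.

Emit:
{"fn": "arm_command", "kwargs": {
  "rows": [1, 0, 0, -25, 0, 0, 0, 1, 0, 0, -45, 0, 0, 0, 1, 0, 0, -45, 0, 0, 0, 1, 0, 0, -45, 0, 0, 0, 1, 0, 0, -25, 0, 0, 0, 1, 0, 0, -12, 0, 0, 0, 1, 0, 0, 0, 0, 0, 0, 0, 0, 0, 0, 0, 0, 0, 0, 0, 0, 0, 0, 0, 0, 0, 0, 0, 0, 0, 0, 0, 0, 0, 0, 0, 0, 0, 0, 0, 0, 0, 0, 0, 0, 0, 0, 0, 0, 0, 0, 0, 0, 0, 0, 0, 0, 0, 0, 0, 0, 0, 0, 0, 0, 0, 0],
  "squeeze": 15
}}

```text
clock: 18.3
ee_pos: [0.4162, -0.2384, 0.0044]
tcp_rot: [-180.0, 0.0, -21.7]
ft_force: [-0.2, 0.0, 0.5]
opening: 0.0316
finger_force: 15.0
```

Emit:
{"fn": "arm_command", "kwargs": {
  "rows": [0, 0, 0, 16, 0, 0, 0, 0, 0, 0, 45, 0, 0, 0, 0, 0, 0, 45, 0, 0, 0, 0, 0, 0, 45, 0, 0, 0, 0, 0, 0, 45, 0, 0, 0, 0, 12, 40, 0, 0, 0, 1.5, 0, 12, 40, 0, 0, 0, 1.5, 0, 12, 40, 0, 0, 0, 1.5, 0, 12, 40, 0, 0, 0, 1.5, 0, 12, 40, 0, 0, 0, 1.5, 0, 12, 40, 0, 0, 0, 1.5, 0, 12, 40, 0, 0, 0, 1.5, 0, 12, 40, 0, 0, 0, 1.5, 0, 12, 40, 0, 0, 0, 1.5, 0, 12, 40, 0, 0, 0, 1.5, 0, 12, 40, 0, 0, 0, 1.5, 0, 9, 37, 0, 0, 0, 1.5, 0, 0, 0, 0, 0, 0, 0, 0, 0, 0, 0, 0, 0, 0]
}}

```text
clock: 20.2
ee_pos: [0.5566, 0.2392, 0.1997]
tcp_rot: [180.0, 0.1, -3.6]
ft_force: [-0.1, -0.6, -0.9]
opening: 0.0319
finger_force: 15.0
```

```bash
python3 w.py w6 blue_tray mailer
```

```text
20.2 [556.6 239.2 199.7] [ 1.7996e+02  8.0000e-02 -3.5800e+00]
red [394.4, 165.0] 16658 [148.3 158.6] 2.9
red [489.9, 237.7] 625 [14. 43.] 90.0
blue [251.9, 168.0] 17783 [142. 151.] 0.0
blue [254.0, 305.4] 839 [58. 29.] -0.0
blue_tray 0.93 [162.8   9.3] [157.  12.] [24. 50.] 90.0 656
blue_tray 0.78 [223.9 302.5] [220.5 301. ] [ 9. 28.] 0.0 211
blue_tray 0.72 [251.  151.9] [252. 176.] [148. 144.] 90.0 13942
mailer 0.69 [255.7 225.2] [254. 242.] [150.  66.] 90.0 7498
```

View pics/w6.png

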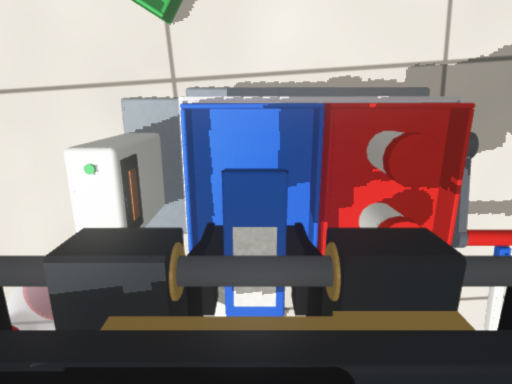

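The picture shows the mailer, at (255,240), centred and aligned over the blue tray (rim columns 184–322). The reader is to the left and clear.

Emit:
{"fn": "arm_command", "kwargs": {
  "rows": [0, 0, 0, -25, 0, 0, 0, 0, 0, 0, -35, 0, 0, 0, 0, 0, 0, -28, 0, 0, 0, 0, 0, 0, -14, 0, 0, 0, 0, 0, 0, -7, 0, 0, 0, 0, 0, 0, 0, 0, 0, 0, 0, 0, 0, 0, 0, 0, 0]
}}

```text
clock: 21.05
ee_pos: [0.5581, 0.2388, 0.0928]
tcp_rot: [-179.9, -0.1, -3.7]
ft_force: [-0.1, 0.8, -0.4]
opening: 0.0319
finger_force: 15.0
```

Emit:
{"fn": "arm_command", "kwargs": {
  "rows": [0, 0, 0, -3, 0, 0, 0, 0, 0, 0, -2, 0, 0, 0, 0, 0, 0, 0, 0, 0, 0, 0.55, 0, 0, 0, 0, 0, 0, 0.55, 0, 0, 0, 0, 0, 0, 0.55, 0, 0, 0, 0, 0, 0, 0.55, 0, 0, 0, 0, 0, 0, 0.55, 0, 0, 20, 0, 0, 0, 0.55, 0, 0, 40, 0, 0, 0, 0.55, 0, 0, 40, 0, 0, 0, 0.55, 0, 0, 42, 0, 0, 0, 0.55, 0, 0, 0, 0, 0, 0]
}}

```text
clock: 22.25
ee_pos: [0.5603, 0.2408, 0.2351]
tcp_rot: [-179.7, -0.6, -3.7]
ft_force: [-0.5, -0.5, 1.0]
opening: 0.0476
finger_force: 0.0
```

Emit:
{"fn": "arm_command", "kwargs": {
  "rows": [0.8, -6, -20, 0, 0, 0, 7.5, 0.8, -6, -20, 0, 0, 0, 7.5, 0.8, -6, -20, 0, 0, 0, 7.5, 0.8, -6, -20, 0, 0, 0, 7.5, 0.8, -6, -20, 0, 0, 0, 7.5, 0.8, -6, -20, 0, 0, 0, 7.5, 0.8, -6, -20, 0, 0, 0, 7.5, 0.8, -6, -20, 0, 0, 0, 7.5, 0.8, -6, -20, 0, 0, 0, 7.5, 0.8, -6, -20, 0, 0, 0, 7.5, 0.8, -6, -18, 0, 0, 0, 7.5, 0.8, -7, -17, 0, 0, 0, 7.5, 0.8, 0, 0, 0, 0, 0, 0, 0.8, 0, 0, 0, 0, 0, 0]
}}

```text
clock: 23.65
ee_pos: [0.4841, 0.0037, 0.2281]
tcp_rot: [-180.0, -0.0, 86.1]
ft_force: [-0.4, 0.6, -0.7]
opening: 0.0696
finger_force: 0.0
```

```bash
python3 w.py w7 lever_grip
python3 - <<'E'
from h import *
import pickle
print(observe()["q"].round(0))
C=cam("wrist",dict(zip(("ee_pos","tcp_rot"),pickle.load(open("w7.pkl","rb")))))
im=cv2.imread("pics/w7.png");T=camera("top")
for b in blobs(im[:,:,::-1].copy(),"red",150):print(b[0],(plane(C,b[0],.061)*1000).round(1))
cv2.imwrite("pics/m7.png",np.hstack([cv2.resize(im,(400,300)),cv2.resize(T[110:270,120:333],(400,300))[:,:,::-1]]))
E
```

```text
23.65 [484.1   3.7 228.1] [-1.7999e+02 -3.0000e-02  8.6130e+01]
red [327.2, 48.1] 16276 [ 97. 180.] 90.0
red [254.6, 171.1] 828 [18. 58.] 0.0
blue [210.5, 208.1] 329 [10.4 31.4] 85.9
lever_grip 0.87 [271.  138.9] [297.1 152.9] [ 69.4 125.1] 73.3 2438
[ 30.  13. -41. 111.  10.  60. -19.]
[327.2, 48.1] [559.2 117.6  61. ]
[254.6, 171.1] [484.3   6.3  61. ]
```

View pics/m7.png

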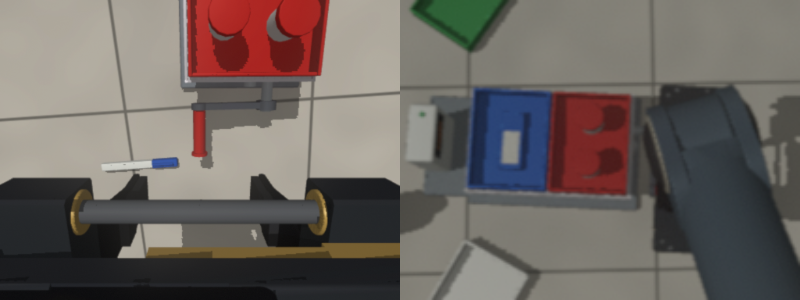

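The wrist picture shows the grip directly ahead of and between the fingers. In the top crop the mailer lies flat in the blue tray and both pots stand in the red one.

Emit:
{"fn": "arm_command", "kwargs": {
  "rows": [0.8, 0, 0, -25, 0, 0, 0, 0.8, 0, 0, -40, 0, 0, 0, 0.8, 0, 0, -45, 0, 0, 0, 0.8, 0, 0, -45, 0, 0, 0, 0.8, 0, 0, -20, 0, 0, 0, 0.8, 0, 0, -10, 0, 0, 0, 0.8, 0, 0, 0, 0, 0, 0, 0, 0, 0, 0, 0, 0, 0, 0, 0, 0, 0, 0, 0, 0, 0, 0, 0, 0, 0, 0, 0, 0, 0, 0, 0, 0, 0, 0, 0, 0, 0, 0, 0, 0, 0, 0, 0, 0, 0, 0, 0, 0, 0, 0, 0, 0, 0, 0, 0, 0, 0, 0, 0, 0, 0, 0, 0, 0, 0, 0, 0, 0, 0, 0, 0, 0, 0, 0, 0, 0],
  "squeeze": 30
}}

```text
clock: 25.5
ee_pos: [0.4846, 0.0035, 0.0435]
tcp_rot: [180.0, -0.0, 86.3]
ft_force: [0.9, -0.2, -1.1]
opening: 0.0155
finger_force: 30.0
```

Emit:
{"fn": "arm_command", "kwargs": {
  "rows": [0, 3, -0.2, 12.2, 0, 0, 0, 0, 4.7, -0.3, 11.6, 0, 0, 0, 0, 6.3, -0.4, 10.9, 0, 0, 0, 0, 0, 0, 0, 0, 0, 0, 0, 0, 0, 0, 0, 0, 0]
}}

```text
clock: 26.0
ee_pos: [0.4965, 0.0027, 0.078]
tcp_rot: [-179.8, 0.0, 86.3]
ft_force: [-5.1, 1.4, -1.0]
opening: 0.015
finger_force: 30.0
```

Emit:
{"fn": "arm_command", "kwargs": {
  "rows": [0, 7.7, -0.5, 9.9, 0, 0, 0, 0, 9, -0.6, 8.7, 0, 0, 0, 0, 0, 0, 0, 0, 0, 0, 0, 0, 0, 0, 0, 0, 0]
}}

```text
clock: 26.4
ee_pos: [0.5096, 0.0018, 0.0963]
tcp_rot: [-179.3, 0.2, 86.3]
ft_force: [-13.2, 1.3, 6.6]
opening: 0.0147
finger_force: 30.0
```

Emit:
{"fn": "arm_command", "kwargs": {
  "rows": [0, 5, -0.3, 6, 0, 0, 0, 0, 5.5, -0.4, 5.4, 0, 0, 0, 0, 6, -0.4, 4, 0, 0, 0, 0, 6, -0.4, 3.4, 0, 0, 0, 0, 0, 0, 0, 0, 0, 0, 0, 0, 0, 0, 0, 0, 0]
}}

```text
clock: 27.0
ee_pos: [0.5339, 0.0003, 0.1161]
tcp_rot: [-179.5, 0.1, 86.3]
ft_force: [-12.1, 0.4, 9.1]
opening: 0.0149
finger_force: 30.0
```

Emit:
{"fn": "arm_command", "kwargs": {
  "rows": [0, 8, -0.5, 3.6, 0, 0, 0, 0, 8, -0.5, 2.9, 0, 0, 0, 0, 8, -0.5, 2, 0, 0, 0, 0, 7, -0.5, 1.3, 0, 0, 0, 0, 4, -0.3, 0.5, 0, 0, 0, 0, 0, 0, 0, 0, 0, 0, 0, 0, 0, 0, 0, 0, 0, 0, 0, 0, 0, 0, 0, 0, 0, 0, 0, 0, 0, 0, 0]
}}

```text
clock: 27.9
ee_pos: [0.5717, -0.0023, 0.1272]
tcp_rot: [-179.9, 0.1, 86.3]
ft_force: [-6.7, 0.2, 6.6]
opening: 0.0149
finger_force: 30.0
```

```bash
python3 w.py w8 lever_grip
python3 - <<'E'
from h import *
s=observe();print((s["ee_pos"]*1000).round(2),s["tcp_rot"].round(2),s["ft_force"].round(1))
C=cam("wrist",s);im=cv2.imread("pics/w8.png");S=camera("scene")
print("expected grip px if x=573,z=135",proj(C,[.573,.0015,.135]),proj(C,[.571,-.0285,.135]),proj(C,[.5745,.0315,.135]))
for d in tip_of("wrist","lever_grip")[:2]:print(d)
for d in tip_of("scene","lever_grip")[:2]:print("scene",d,proj(cam("scene"),[.573,.0015,.135]))
print([b[:2] for b in blobs(S,"red") if b[0][1]>100])
cv2.imwrite("pics/m8.png",np.hstack([cv2.resize(im,(400,300)),cv2.resize(S[110:222,200:349],(400,300),interpolation=cv2.INTER_CUBIC)[:,:,::-1]]))
E
```

```text
27.9 [571.7  -2.3 127.2] [-1.7989e+02  8.0000e-02  8.6310e+01]
red [189.5, 48.2] 27465 [ 94. 317.] 90.0
red [254.2, 219.7] 2112 [70. 30.] 90.0
red [254.4, 293.1] 451 [14. 35.] 90.0
blue [89.1, 240.6] 252 [14.3 26. ] 84.8
lever_grip 0.59 [255.1 189.5] [253.5 208. ] [186.  41.] 90.0 4783
lever_grip 0.29 [134.8   6. ] [131.    7.5] [15. 58.] 90.0 645
[571.65  -2.31 127.2 ] [-1.7989e+02  8.0000e-02  8.6310e+01] [-6.7  0.9  6.3]
expected grip px if x=573,z=135 [257.02015209 238.94037321] [256.77908949 291.46771601] [256.24964079 181.20372246]
{'position': [256.0, 239.1], 'score': 0.6}
scene {'position': [233.2, 183.5], 'score': 0.71} [234.66590221 185.28626124]
[([335.1, 111.8], 29), ([270.3, 170.6], 919), ([227.2, 187.2], 20)]
```

View pics/m8.png

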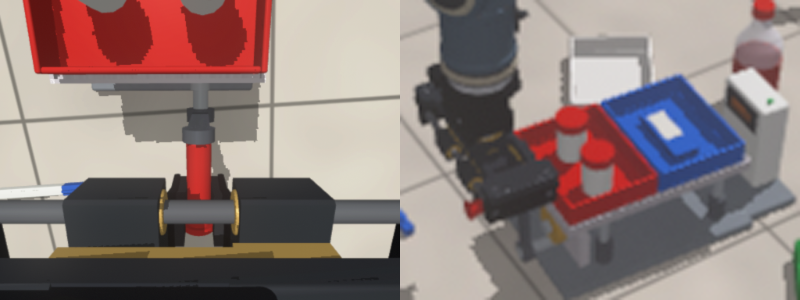

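The wrist half shows the lever arm nearly straight under the grip, with grip and shaft both near column 254–257. The scene half shows pots and mailer in their trays on the raised stage. I'll measure the shaft's column to fine-tune.

Run:
```python
from h import *
import pickle
C=cam("wrist",dict(zip(("ee_pos","tcp_rot"),pickle.load(open("w8.pkl","rb")))))
g=cv2.imread("pics/w8.png")
for r in(116,122,128,146,150,170):print(r,g[r,236:280].mean(1).astype(int).tolist())
for y in(-.02,.03,.06,.08):print(y,[proj(C,[.573-.065*-(y),y,.045]).round(1),proj(C,[.573,y,.135]).round(1)])
```

```text
116 [113, 113, 112, 112, 112, 112, 112, 112, 112, 112, 110, 100, 100, 101, 103, 104, 106, 108, 111, 113, 113, 112, 110, 109, 107, 106, 105, 104, 101, 99, 103, 110, 111, 111, 111, 111, 111, 111, 111, 111, 111, 111, 111, 112]
122 [120, 120, 120, 120, 119, 118, 118, 119, 118, 118, 114, 101, 99, 101, 102, 104, 105, 108, 110, 112, 113, 112, 110, 108, 107, 107, 106, 103, 101, 100, 106, 117, 118, 119, 118, 119, 119, 118, 119, 119, 119, 119, 119, 119]
128 [119, 120, 120, 119, 119, 119, 119, 119, 119, 118, 114, 101, 99, 100, 103, 104, 105, 107, 110, 112, 113, 112, 110, 109, 107, 107, 105, 103, 100, 99, 106, 117, 118, 118, 118, 119, 119, 119, 119, 119, 119, 119, 119, 119]
146 [123, 123, 113, 74, 59, 59, 60, 60, 61, 65, 70, 70, 69, 69, 69, 69, 69, 69, 70, 70, 69, 69, 71, 70, 71, 71, 71, 70, 70, 71, 69, 62, 60, 60, 59, 59, 59, 67, 93, 119, 122, 122, 121, 122]
150 [123, 123, 115, 86, 61, 59, 60, 63, 71, 75, 75, 74, 74, 73, 73, 73, 73, 73, 73, 73, 74, 74, 75, 74, 75, 74, 75, 75, 75, 74, 73, 67, 61, 60, 58, 59, 59, 67, 95, 119, 121, 122, 122, 122]
170 [84, 87, 90, 92, 92, 92, 93, 93, 94, 95, 96, 97, 98, 99, 101, 102, 102, 102, 101, 99, 98, 97, 95, 95, 93, 92, 92, 92, 89, 89, 87, 85, 82, 80, 77, 75, 72, 69, 77, 107, 122, 123, 123, 123]
-0.02 [array([256.3, 218.1]), array([259.5, 276.9])]
0.03 [array([256.5, 154.8]), array([253.3, 184.4])]
0.06 [array([256.6, 113.4]), array([249. , 121.1])]
0.08 [array([256.6,  84.3]), array([245.9,  75.1])]
```

Emit:
{"fn": "arm_command", "kwargs": {
  "rows": [0, 1.3, 0, 0, 0, 0, 0, 0, 0, 0, 0, 0, 0, 0, 0, 0, 0, 0, 0, 0, 0, 0, 0, 0, 0, 0, 0, 0, 0, 0, 0, 0, 0, 0, 0, 0, 0, 0, 0, 0, 0, 0]
}}

```text
clock: 28.75
ee_pos: [0.5728, -0.0024, 0.1271]
tcp_rot: [-179.9, 0.1, 86.3]
ft_force: [-7.9, -0.6, 6.7]
opening: 0.0151
finger_force: 30.0
```

The grip now sits at x = 572.8 mm, directly above the axis as measured, and it is held steady. I'm handing in.

```bash
python3 -c "
from bench import *
print(finish_job())"
```

```text
the job is handed in; nothing more can be done
None
```

I handed the job in at about 29 s of the 72 s allowed: both pots stand upright in the red tray, the mailer lies flat in the blue tray, and the gripper is holding the cam lever straight up, within about 1° of the stage's highest point by my measurement.

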